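# Fit the lens in the imager module and screw its retaining ring snug

## Task

Lower the black lens unit, flange first, into the round cell on the white imager module so that it sits fully home and upright. Then put the brass retaining ring over it with its two lugs down through the cell's two gaps and screw the ring clockwise (seen from above) until it is just finger-snug on the lens flange: no longer loose, but not forced. Be gentle, let go of everything, and leave the screwdriver, the jar and the small bin where they are.

Things in the scene. Friction and masses are not known exactly. Their poses are not given: they have to be found in the camera images.
- payload: Fixed imager module: white box 94 x 94 mm with red corner rails on a 160 x 120 x 4 mm base plate (long side along its x). Box top 48 mm above the table; a round aluminium lens cell, 78 mm outer diameter, stands on it up to 71 mm (its dark ramps up to 77 mm). Origin on the underside, on the cell's axis, z up.
- cell (a point): Centre of the cell on its axis, level with the flat land around the lens recess, 60 mm above the table; frame as the module's. The recess is 42 mm wide; its floor is a rubber seat 4 mm below this point. The seat is stiffly sprung: it yields 1 mm for 25 N. Around the land is a wall, 68 mm inner diameter, 11 mm high.
- gap (a point): Land in the middle of one gap, 29 mm from the axis along the module's +x; the other gap is opposite (-x). A red dot lies outside each. Between the two 52 degree gaps, two dark ramps overhang the land, leaving a 49 mm round opening. Clockwise from a gap (seen from above) a ramp's underside drops 2 mm per radian and draws the ring's lugs down. Ramp tops are at most 17 mm above the land.
- lens: Lens unit, about 120 g: round flange 40 mm diameter, 7 mm thick, lower edge bevelled; on it a round black barrel 24 mm diameter, 40 mm total height, blue glass on top and a brass band near the top. It stands on its flange: origin at the centre of the underside, z up. When home in the cell the flange's top is 3 mm above the land.
- ring: Brass retaining ring, about 90 g: upright collar 30 mm tall, 29 mm bore, two flats 40 mm apart and 22 mm long facing its +y and -y for gripping; at its foot two lugs along +x and -x. A half turn looks the same. Origin at the centre of the underside, z up. Let down through the gaps, it rests on the lens flange; it clears the barrel by 2.5 mm all round.
- ring_lug (a point): Top of the lug on the ring's +x, 29 mm from the axis and 5.6 mm above the ring's underside. Lugs are 16 mm wide, reach 31 mm from the axis, tops sloped like the ramps. From the gap centres the ring turns clockwise loosely for 15 to 65 degrees (the ramps lie up to 0.8 mm higher or lower from one module to the next), then the lugs meet the ramps and press ring and lens down on the seat. The thread holds itself when let go.
- ring_top (a point): Centre of the ring's top rim, 30 mm above its underside (red marks on the rim above the lugs). Once the lugs meet the ramps the force on the lens grows by about 0.95 N per degree of turn; the torque to turn the ring grows with it, about 0.019 N m per N. About 10 N is snug; under 5 N is loose, over 18 N too tight, over 30 N at any moment damages the lens.
- driver: Orange-handled screwdriver, 170 mm long, lying on the mat; leave alone.
- jar: Clear jar with a blue cap, 50 mm diameter, 65 mm tall; leave alone.
- bin: Black open bin with screws, 90 x 70 x 30 mm; leave alone.
Things that resemble listed ones, but are neither listed nor needed, are in the scene too. Of the things like the lens, leave any that is pink; of the rest the smaller one is meant. Several things look just like the ring: the one meant starts farthest to the robot's right.

How it is judged:
By the outcome, as a careful person would: the job done as asked, in the order asked, and still so for the second after the job is handed in, with the robot touching nothing.
It also fails if it takes over 69 s, if anything falls off the work surface, if the arm or the gripper's body presses on something with over 40 N, if the wrist force passes 120 N, or if a joint passes its speed limit or range.

## Robot

A 7-joint arm with a two-finger parallel gripper is mounted at the origin on the work surface. World frame = base frame: x ahead of the robot, y to its left, z up, the work surface at z = 0. Lengths are in mm, angles in degrees, forces in N, time in s.
With the tool pointing down it reaches from about 425 to 975 mm from the base axis. Payload 16.7 kg.
Tool frame: the origin (TCP) lies on the front face of the gripper's body, between the roots of the fingers; the fingertips stand 73 mm ahead of it and the grasp point (between the pads) lies 54 mm ahead of it; z points along the fingers, y is the line along which they close (so a half turn about z gives the same grasp; the last joint's range is limited). The gripper opens to 85 mm and grips with 20 to 120 N. Pads are 22 mm wide; open, the fingers measure 114 mm over their backs; the gripper's body (76 mm by 85 mm) begins 54 mm behind the grasp point. The pads swing forward as they close: fully open they stand 13 mm farther back than shut.
Start: joints at [59.387, 24.414, 4.234, 92.017, -1.954, 63.644, -3.845], TCP at [253.343, -625.618, 303.902] pointing down, gripper open.
Joint ranges: [-163.25, 163.25], [-28.42, 122.38], [-70.27, 78.77], [12.13, 141.07], [-58.53, 238.53], [9.26, 117.41], [-156.51, 156.51]. Speed limits (degrees/s): [108.29, 108.29, 136.94, 136.94, 172.46, 172.46, 172.46].

## Interface

Orientations are given as [roll, pitch, yaw] about the fixed x, y, z axes, in that order (R = Rz(yaw) Ry(pitch) Rx(roll)).
In Python, from bench import sense, read_camera, finish_job, boxes_of gives the robot as it stands.
- The arm moves only by the tool step_arm, never from a script. Its argument "motion" is a list of rows, each a list of 7 numbers: the turn, a rotation vector about the tool's x, y, z in degrees, then the shift along the tool's x, y, z in mm, then the closure, from 0 (fully open) to 1 (shut). A call has 1 to 20 rows; each row is the pose to reach, as a shift and turn from the pose commanded when the call began, along the tool's axes at that moment; what a row does not reach only later rows make up. A row lasts 1/12 s, in which the tool goes at most 41.7 mm and 7.16 degrees, less where a joint would pass 70% of its speed; a pose out of reach is approached as far as the arm can. A call with a gripper value outside its range is refused whole. The fingers move at their own pace and stop on an object; "newtons" is the grip in N (left out, the last holds). Time passes only in rows, so rows that repeat a pose let the fingers close. It gives the time, the measured TCP pose, the force, the opening and the grip force at its end, in the units of the state.
- sense(): the state, without advancing time (a new reading comes with each control period).
- read_camera(name): name is "scene" or "side" or "wrist"; returns a dict with "img" (384x512x3 uint8, red, green, blue), "fx", "fy", "cx", "cy" (pixels), "D" ([k1, k2, p1, p2, k3] as OpenCV has them; the pictures are not rectified), "extrinsics" (4x4, takes a point from world to camera coordinates); the wrist camera has in their place "hand_eye" (4x4, takes a point from camera to tool coordinates, whose origin is the TCP and whose axes are the flange's). Camera axes: x right, y down, z forward; pixel columns grow to the right and rows downward; lengths in mm; the calibration is good to about 2 mm. A picture is of the moment at which its call begins: read the wrist's pose just before it. There is no depth.
- finish_job(): hands the job in; it is judged then, once.
Trained networks look in a picture, given as the dict that the camera call returned (one of the last four; its "shot" number tells which), for a name from the list of things; names that differ only in an ending like _2 or _b are one class to them, and where a whole thing is asked for, a point or a joint stands for the part that bears it (a point fixed in the world has none). Each returns a list of dicts, best first, with "conf" (0 to 1); they miss things now and then, are a little off and sometimes report something else, mostly with a low value. They report only what shows in the picture. A call takes as long as a camera call. They do not tell look-alikes from the thing itself.
- boxes_of(picture, label): "extent" ([left, top, right, bottom] in pixels, round what is visible of it).
The state is a dict: "t": time; "qpos": joint angles; "dq": joint speeds; "effort": joint torques, N m; "tool_pos": TCP position; "ee_rot": TCP orientation; "wrist_force": force on the tool from outside, world axes, zero at the start; "ft_torque": the same for the moment, N m; "width": opening from 0.0 (shut) to 1.0 (fully open); "finger_force": force on a finger pad.
Only numpy, scipy, OpenCV 4.12 (cv2) and the standard library are available. Lean on these libraries where they do the work, as an engineer would, in place of code of your own. Each camera call takes 0.05 s, during which the arm holds its last target. There are 200 camera calls.

## Working session

There is one attempt and no reset: what is moved stays moved. The work goes in short steps, Python scripts to look and compute and a tool call to move; the robot and the scene stay as the last step left them, time stands still between calls to the robot, and variables do not carry over. Pictures are saved under pics/ and viewed, at most 10 in all, crops included, and the job is handed in when it is done.

Besides the shell and the picture viewer there is one more tool, called after "Request:" as name(argument=value, ...), one argument or row to a line, values as JSON. step_arm: Moves the arm, as the interface text tells. Its arguments: {"type":"object","properties":{"motion":{"type":"array"},"newtons":{"type":"number"}},"required":["motion"]}

```bash
mkdir -p pics; ls
cat > h.py <<'E'
import numpy as np, cv2
from scipy.spatial.transform import Rotation as R
from bench import sense, read_camera, finish_job, boxes_of
def cam(name):
    s=sense(); p=read_camera(name)
    if name=="wrist":
        T=np.eye(4); T[:3,:3]=R.from_euler('xyz',s["ee_rot"],degrees=True).as_matrix(); T[:3,3]=s["tool_pos"]
        p["c2w"]=T@np.array(p["hand_eye"])
    else: p["c2w"]=np.linalg.inv(np.array(p["extrinsics"]))
    return p
def save(p,f,crop=None,k=1):
    im=p["img"]
    if crop: l,t,r,b=crop; im=im[t:b,l:r]
    cv2.imwrite(f,cv2.resize(im[:,:,::-1],None,fx=k,fy=k,interpolation=cv2.INTER_CUBIC))
def K(p): return np.array([[p["fx"],0,p["cx"]],[0,p["fy"],p["cy"]],[0,0,1.]])
def pix2w(p,uv,z):
    n=cv2.undistortPoints(np.array(uv,float).reshape(-1,1,2),K(p),np.array(p["D"],float)).reshape(-1,2)
    d=np.c_[n,np.ones(len(n))]@p["c2w"][:3,:3].T; o=p["c2w"][:3,3]
    return o+d*((z-o[2])/d[:,2])[:,None]
def w2pix(p,X):
    w=np.linalg.inv(p["c2w"])
    return cv2.projectPoints(np.array(X,float).reshape(-1,1,3),cv2.Rodrigues(w[:3,:3])[0],w[:3,3],K(p),np.array(p["D"],float))[0].reshape(-1,2)
def ctr(b): l,t,r,d=b["extent"]; return [(l+r)/2,(t+d)/2]
E
python3 - <<'E'
from h import *
print(sense())
ims=[]
for n in ["scene","side"]:
    p=cam(n); save(p,f"pics/{n}0.png",k=1.5); print(n,p["c2w"][:3,3].round())
    for l in ["payload","lens","ring","driver","jar","bin"]:
        for b in boxes_of(p,l):
            if b["conf"]>.25: print(l,round(b["conf"],2),np.round(b["extent"]),pix2w(p,[ctr(b)],{"payload":40,"lens":20,"ring":15}.get(l,15))[0].round())
E
```

```text
pics
{'t': 0.0, 'qpos': array([59.38758034, 24.44936986,  4.23207246, 92.05546235, -1.95159912,
       63.6429502 , -3.84449036]), 'dq': array([-4.34939669e-02,  5.43829925e-02, -2.94661494e-02, -5.10911995e-05,
       -4.04045589e-02, -1.98447532e-02, -9.20130548e-02]), 'effort': array([ 5.81116528e-04, -9.49831438e+01,  3.76106679e+00, -4.63500774e+01,
        1.91591901e-02,  1.02250505e-02,  5.27079862e-05]), 'tool_pos': array([ 253.20318775, -625.3440538 ,  303.18939408]), 'ee_rot': array([-1.79924760e+02,  7.84221095e-03,  2.20451454e+01]), 'wrist_force': array([-0.82295509,  0.57416137, -0.723723  ]), 'ft_torque': array([-0.01078925, -0.00084575, -0.01584346]), 'finger_force': 0.0, 'width': 0.9986747777104773}
scene [1142.  152.  516.]
payload 0.82 [205. 174. 289. 242.] [580.  -6.  40.]
lens 0.88 [374. 232. 405. 263.] [591. 292.  20.]
lens 0.81 [377. 215. 396. 230.] [516. 288.  20.]
lens 0.6 [337. 206. 352. 224.] [515. 199.  20.]
ring 0.87 [171. 176. 197. 195.] [ 512. -185.   15.]
ring 0.83 [155. 160. 178. 176.] [ 455. -261.   15.]
ring 0.53 [197. 151. 224. 169.] [ 382. -167.   15.]
driver 0.72 [222. 254. 265. 324.] [766.  42.  15.]
jar 0.8 [375. 265. 410. 306.] [683. 296.  15.]
bin 0.77 [102. 206. 159. 247.] [ 681. -231.   15.]
side [ 216. -432.  576.]
payload 0.87 [213. 192. 296. 256.] [535. -38.  40.]
lens 0.76 [178. 168. 194. 188.] [516. 202.  20.]
lens 0.61 [161. 153. 178. 173.] [516. 283.  20.]
lens 0.57 [183. 131. 204. 160.] [606. 311.  20.]
ring 0.92 [214. 298. 256. 331.] [ 388. -162.   15.]
ring 0.61 [282. 272. 309. 304.] [ 503. -191.   15.]
ring 0.57 [286. 320. 323. 353.] [ 451. -267.   15.]
driver 0.93 [274. 158. 330. 183.] [758.  46.  15.]
jar 0.56 [216. 119. 233. 148.] [712. 311.  15.]
bin 0.84 [338. 230. 405. 284.] [ 668. -238.   15.]
```

View pics/scene0.png

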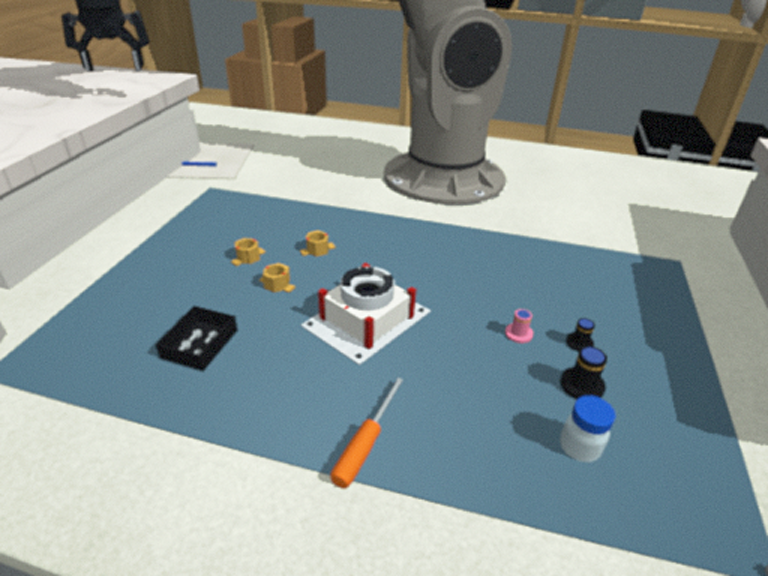

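View pics/side0.png

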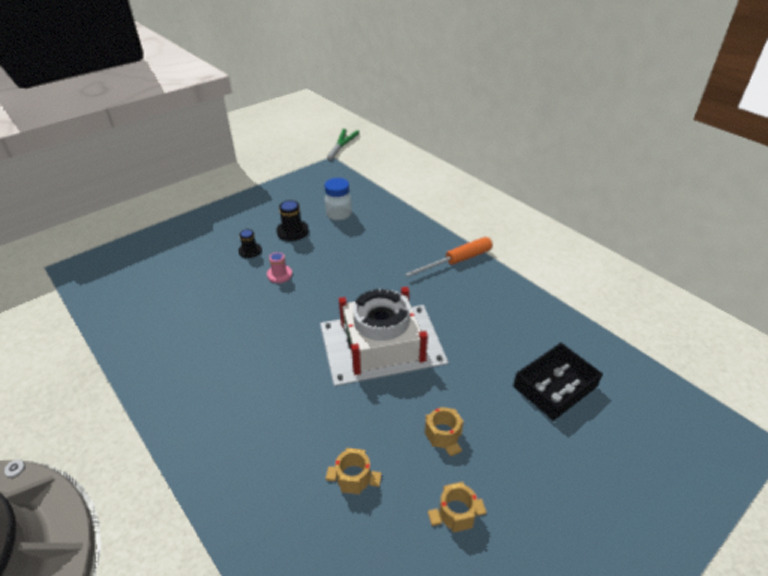

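Scene image (1.5x pixels): the lens-like things are pink at (520,325), small black at (580,335) and large black at (585,373). The small black one is meant, because pink is excluded and it is the smaller of the other two. The ring-like things are at (247,250), (277,277) and (317,243). The one at (247,250) is meant, because at y≈-264 it is farthest to the robot's right. In the side image it is at (460,507).

```bash
python3 - <<'E'
import cv2,numpy as np
a=cv2.imread("pics/scene0.png");b=cv2.imread("pics/side0.png")
A=a[290:410,480:640];B=a[220:300,210:350];C=b[400:560,310:510]
cv2.imwrite("pics/conf.png",np.hstack([cv2.resize(x,(266,230)) for x in (A,B,C)]))
E
python3 - <<'E'
from h import *
a=cam("scene");b=cam("side")
def ray(p,uv):
    P=pix2w(p,[uv],0)[0];o=p["c2w"][:3,3];d=P-o;return o,d/np.linalg.norm(d)
def tri(u,v):
    M=np.zeros((3,3));y=np.zeros(3)
    for o,d in(ray(a,u),ray(b,v)):
        Q=np.eye(3)-np.outer(d,d);M+=Q;y+=Q@o
    return np.linalg.solve(M,y).round(1)
print("cell top",tri([368/1.5,283/1.5],[382/1.5,310/1.5]))
print("lens top",tri([586/1.5,325/1.5],[247/1.5,233/1.5]))
print("ring top",tri([247/1.5,243/1.5],[459/1.5,495/1.5]))
w=cam("wrist");print(np.array(w["hand_eye"]).round(3),w["fx"],w["cx"],w["cy"])
E
```

```text
cell top [549.4 -20.1  66.7]
lens top [513.3 293.9  38.1]
ring top [ 453.3 -265.5   31.7]
[[-1.0000e-03 -9.5400e-01 -3.0000e-01  7.5298e+01]
 [ 1.0000e+00 -0.0000e+00 -1.0000e-03 -1.0000e-03]
 [ 1.0000e-03 -3.0000e-01  9.5400e-01 -6.9800e+01]
 [ 0.0000e+00  0.0000e+00  0.0000e+00  1.0000e+00]] 289.158931579403 249.04176414948108 193.1754381183758
```

View pics/conf.png

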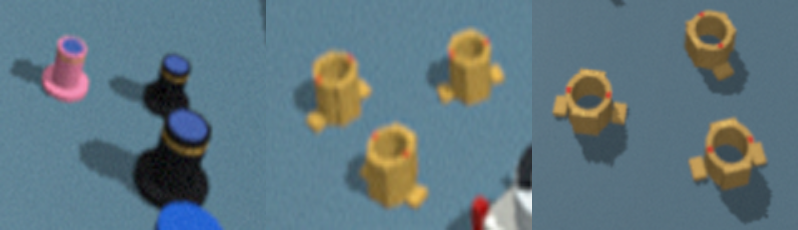

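The crop confirms the small black lens at world (513,294) and the right-most ring at (453,-265). I'm moving above the ring first to look at it from close by.

Request:
step_arm(
  motion=[
    [0,0,0,320,-258,0,0],
    [0,0,0,320,-258,0,0],
    [0,0,0,320,-258,0,0],
    [0,0,0,320,-258,0,0],
    [0,0,0,320,-258,0,0],
    [0,0,0,320,-258,0,0],
    [0,0,0,320,-258,0,0],
    [0,0,0,320,-258,0,0],
    [0,0,0,320,-258,0,0],
    [0,0,0,320,-258,0,0],
    [0,0,0,320,-258,0,0],
    [0,0,0,320,-258,0,0],
    [0,0,0,320,-258,0,0],
    [0,0,0,320,-258,0,0],
  ],
)

```text
t: 2.02
tool_pos: [452.5, -267.5, 304.0]
ee_rot: [180.0, 0.0, 21.9]
wrist_force: [-0.0, -0.6, -0.6]
width: 1.001
finger_force: 0.0
```

```bash
cat >> h.py <<'E'
def delta(pos,yaw):
    "world TCP target (pointing down) -> turn about tool z, shift in tool axes"
    s=sense(); M=R.from_euler('xyz',s["ee_rot"],degrees=True).as_matrix()
    D=R.from_matrix(M.T@R.from_euler('xyz',[180,0,yaw],degrees=True).as_matrix()).as_rotvec(degrees=True)
    return D.round(2),(M.T@(np.array(pos)-s["tool_pos"])).round(1)
def blobs(p,ext,test,pad=4,amin=2):
    l,t,r,b=[int(v) for v in ext]; l-=pad;t-=pad;r+=pad;b+=pad;l=max(l,0);t=max(t,0)
    im=p["img"][t:b,l:r].astype(int); m=test(im[...,0],im[...,1],im[...,2]).astype(np.uint8)
    n,_,st,c=cv2.connectedComponentsWithStats(m)
    return [(st[i,4],(c[i]+[l,t])) for i in range(1,n) if st[i,4]>=amin]
red=lambda r,g,b:(r>110)&(g<r*.45)&(b<r*.45)
E
python3 - <<'E'
from h import *
p=cam("wrist"); save(p,"pics/w_ring.png",k=1.5)
print("tcp proj", w2pix(p,[[453,-265,30]]))
for b in boxes_of(p,"ring"):
    print(round(b["conf"],2),np.round(b["extent"]),pix2w(p,[ctr(b)],15)[0].round(1))
    for a,c in blobs(p,b["extent"],red): print("  red",a,c.round(1),pix2w(p,[c],30)[0].round(1))
E
```

```text
tcp proj [[247.45299086 166.2724806 ]]
0.98 [138. 163. 185. 201.] [ 389.3 -170.5   15. ]
  red 8 [164.1 179.9] [ 398.9 -175.8   30. ]
  red 8 [139.9 189.1] [ 376.  -150.8   30. ]
0.96 [183.  81. 231. 119.] [ 506.9 -191.4   15. ]
  red 10 [190.5  90. ] [ 510.8 -172.5   30. ]
  red 9 [215.1 108.3] [ 502.2 -205.3   30. ]
0.55 [228. 148. 276. 189.] [ 448.8 -272.2   15. ]
  red 9 [261. 163.] [ 462.8 -278.7   30. ]
  red 7 [240.  180.7] [ 432.8 -263.2   30. ]
```

View pics/w_ring.png

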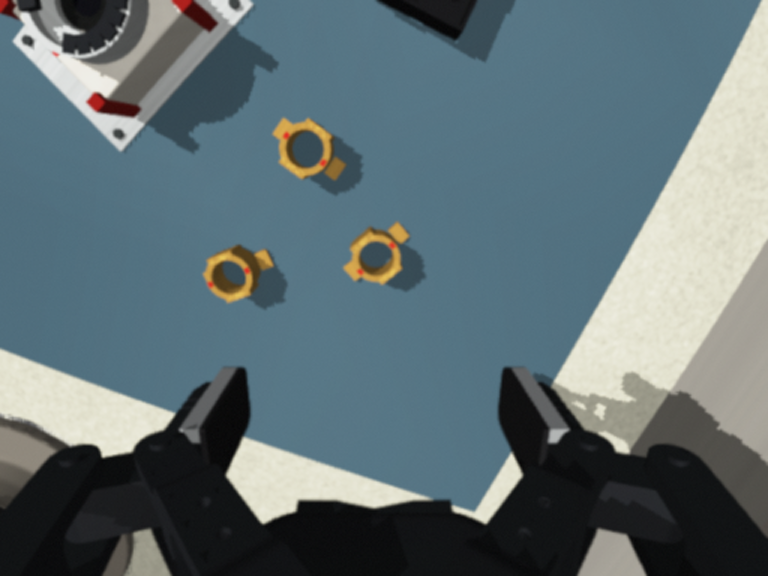

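The picture shows the target ring at about (377,257) with lugs running down-left to up-right. The other two rings are at (232,273) and (305,148), and the module is top left at (75,20). Next I look at the module from above.

Request:
step_arm(
  motion=[
    [0,0,0,182,-193,0,0],
    [0,0,0,182,-193,0,0],
    [0,0,0,182,-193,0,0],
    [0,0,0,182,-193,0,0],
    [0,0,0,182,-193,0,0],
    [0,0,0,182,-193,0,0],
    [0,0,0,182,-193,0,0],
    [0,0,0,182,-193,0,0],
    [0,0,0,182,-193,0,0],
    [0,0,0,182,-193,0,0],
  ],
)

```text
t: 2.95
tool_pos: [549.1, -20.7, 303.7]
ee_rot: [180.0, 0.0, 21.9]
wrist_force: [-0.1, 0.2, -0.4]
width: 1.002
finger_force: 0.0
```

Run:
```python
from h import *
p=cam("wrist"); np.save("mod.npy",p,allow_pickle=True); save(p,"pics/w_mod.png",crop=(150,60,370,250),k=3)
for b in boxes_of(p,"payload"):
    print(round(b["conf"],2),np.round(b["extent"]),pix2w(p,[ctr(b)],40)[0].round(1))
    for a,c in blobs(p,b["extent"],red): print("  red",a,c.round(1),pix2w(p,[c],71)[0].round(1),pix2w(p,[c],48)[0].round(1))
```

```text
0.87 [175.  89. 326. 232.] [559.1 -18.1  40. ]
  red 70 [253.1 115.6] [608.7  -1.   71. ] [608.   -1.6  48. ]
  red 11 [278.9 148.4] [587.9 -38.6  71. ] [585.6 -42.1  48. ]
  red 63 [192.3 171.6] [530.4  37.7  71. ] [523.6  40.   48. ]
  red 83 [306.6 177.2] [570.6 -78.9  71. ] [567.  -85.5  48. ]
  red 66 [246.9 227.2] [492.  -40.8  71. ] [482.3 -44.5  48. ]
```

View pics/w_mod.png

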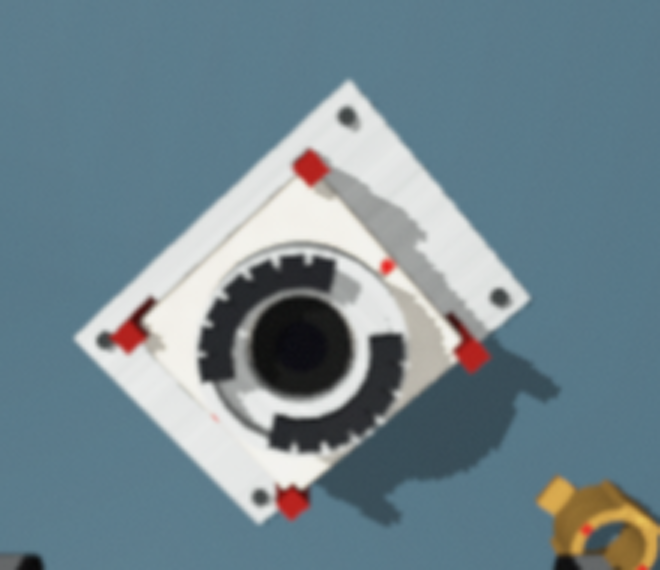

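The crop shows the cell centre at about (301,347), gaps toward (345,285) and (225,400), and red dots at (388,266) and (214,418). From the rails and dots the module centre is (545.2,-22.9) with x-axis at -26°. Now to the lens.

Request:
step_arm(
  motion=[
    [0,0,0,84,-305,0,0.3],
    [0,0,0,84,-305,0,0.3],
    [0,0,0,84,-305,50,0.3],
    [0,0,0,84,-305,50,0.3],
    [0,0,0,84,-305,50,0.3],
    [0,0,0,84,-305,50,0.3],
    [0,0,0,84,-305,50,0.3],
    [0,0,0,84,-305,50,0.3],
    [0,0,0,84,-305,50,0.3],
    [0,0,0,84,-305,50,0.3],
    [0,0,0,84,-305,50,0.3],
  ],
)

```text
t: 3.97
tool_pos: [513.3, 293.7, 253.9]
ee_rot: [180.0, 0.0, 22.0]
wrist_force: [-0.2, -1.0, -0.2]
width: 0.702
finger_force: 0.0
```

Run:
```python
from h import *
p=cam("wrist"); save(p,"pics/w_lens.png",k=1)
blue=lambda r,g,b:(b>110)&(b>1.5*r)&(b>1.35*g)
for b in boxes_of(p,"lens"):
    print(round(b["conf"],2),np.round(b["extent"]),pix2w(p,[ctr(b)],20)[0].round(1))
    for a,c in blobs(p,b["extent"],blue,amin=15): print("  blue",a,c.round(1),pix2w(p,[c],40)[0].round(1))
# module
q=np.load("mod.npy",allow_pickle=True).item()
d=pix2w(q,[[278.9,148.4],[221.3,199.3]],48); print("dots",d.round(1),d.mean(0).round(1),np.degrees(np.arctan2(*(d[0]-d[1])[[1,0]])))
im=q["img"]; 
# recess dark disc fit
g=cv2.cvtColor(im,cv2.COLOR_RGB2GRAY); m=(g<90).astype(np.uint8)
n,lab,st,c=cv2.connectedComponentsWithStats(m)
for i in range(1,n):
    if 300<st[i,4]<4000: print("dark",st[i],c[i].round(1),pix2w(q,[c[i]],60)[0].round(1))
```

```text
0.89 [304. 182. 342. 224.] [514.2 205.5  20. ]
  blue 190 [329.5 210.3] [514.5 202.9  40. ]
0.71 [248.  71. 309. 131.] [595.7 294.8  20. ]
  blue 816 [286.1 100.9] [597.8 290.2  40. ]
0.67 [235. 158. 270. 196.] [513.2 289.4  20. ]
  blue 281 [249.9 184.9] [508.9 291.   40. ]
dots [[585.5 -42.1  48. ]
 [504.5  -2.9  48. ]] [545.  -22.5  48. ] -25.83073510982609
dark [230   0  37  56 402] [247.5  26.3] [685.8  36.1  60. ]
dark [   0    6   79   68 3167] [34.3 40.1] [597.8 236.1  60. ]
dark [   0   88   48   42 1203] [ 20.2 108.4] [524.2 237.8  60. ]
dark [ 81 114  32  36 467] [ 98.5 136.3] [526.5 147.3  60. ]
dark [217 145  44  42 621] [234.3 161.9] [554.8  -0.7  60. ]
dark [233 158  34  34 913] [249.6 175. ] [547.3 -21.9  60. ]
dark [ 256  164   80   71 1961] [296.3 202. ] [537.8 -83.6  60. ]
dark [240 172  45  38 599] [266.  194.1] [533.5 -47.6  60. ]
```

Request:
step_arm(
  motion=[
    [0,0,0,-5,1,40,0.3],
    [0,0,0,-5,1,80,0.3],
    [0,0,0,-5,1,110,0.3],
    [0,0,0,-5,1,135,0.3],
    [0,0,0,-5,1,150,0.3],
    [0,0,0,-5,1,159,0.3],
    [0,0,0,-5,1,159,0.3],
    [0,0,0,-5,1,159,0.3],
  ],
)

```text
t: 4.73
tool_pos: [509.1, 291.7, 95.5]
ee_rot: [180.0, -0.0, 22.0]
wrist_force: [0.5, -0.1, -0.0]
width: 0.699
finger_force: 0.0
```

Run:
```python
from h import *
p=cam("wrist"); save(p,"pics/w_lens2.png",k=1.5); print(sense()["tool_pos"])
```

```text
[509.2249208  292.09684748  96.0879087 ]
```

View pics/w_lens2.png

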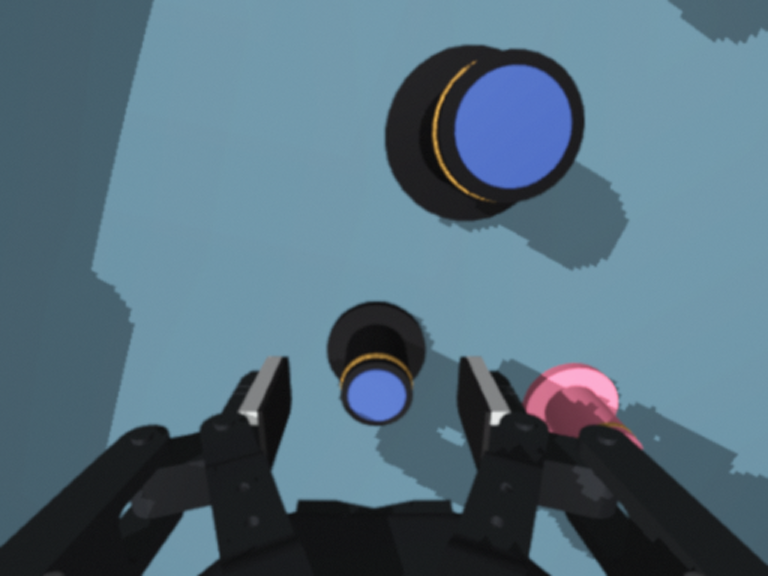

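The lens top is at (376,396), centred between the pads at (275,390) and (475,390). The pink unit and the large lens are clear of the fingers. Closing gently.

Request:
step_arm(
  motion=[
    [0,0,0,0,0,0,0.55],
    [0,0,0,0,0,0,0.7],
    [0,0,0,0,0,0,0.9],
    [0,0,0,0,0,0,0.9],
    [0,0,0,0,0,0,0.9],
    [0,0,0,0,0,0,0.9],
  ],
  newtons=25,
)

```text
t: 5.28
tool_pos: [508.9, 292.4, 95.9]
ee_rot: [180.0, -0.1, 22.0]
wrist_force: [-1.4, -2.0, 9.3]
width: 0.268
finger_force: 24.1
```

```bash
cat >> h.py <<'E'
blue=lambda r,g,b:(b>110)&(b>1.5*r)&(b>1.35*g)
def intool(P):
    s=sense(); M=R.from_euler('xyz',s["ee_rot"],degrees=True).as_matrix(); return (M.T@(np.array(P)-s["tool_pos"])).round(1)
E
python3 - <<'E'
from h import *
p=cam("wrist"); save(p,"pics/w_lens3.png")
s=sense();print(s["width"],s["finger_force"],s["tool_pos"].round(1),s["wrist_force"].round(1))
for a,c in blobs(p,[200,220,310,320],blue,amin=60):
    P=pix2w(p,[c],40)[0]; print(a,c.round(1),P.round(1),intool(P))
print(delta([545.1,-22.7,260],22))
E
```

```text
0.26858990652018183 24.056629836559296 [508.9 292.4  95.9] [-2.4 -1.6  8.9]
1028 [249.3 262.8] [508.7 292.3  40. ] [-0.3  0.  55.9]
(array([ 0.  , -0.08,  0.04]), array([ -84.5,  305.7, -164.2]))
```

Request:
step_arm(
  motion=[
    [0,0,0,0,0,-20,0.9],
    [0,0,0,0,0,-60,0.9],
    [0,0,0,0,0,-100,0.9],
    [0,0,0,-8,28,-120,0.9],
    [0,0,0,-18,65,-130,0.9],
    [0,0,0,-29,105,-130,0.9],
    [0,0,0,-40,145,-130,0.9],
    [0,0,0,-51,185,-130,0.9],
    [0,0,0,-62,225,-130,0.9],
    [0,0,0,-73,265,-130,0.9],
    [0,0,0,-81,293,-115,0.9],
    [0,0,0,-84,306,-100,0.9],
    [0,0,0,-84,306,-94,0.9],
    [0,0,0,-84,306,-94,0.9],
    [0,0,0,-84,306,-94,0.9],
    [0,0,0,-84,306,-94,0.9],
  ],
)

```text
t: 6.67
tool_pos: [545.8, -21.5, 189.7]
ee_rot: [-180.0, -0.1, 22.2]
wrist_force: [0.5, 0.1, -2.0]
width: 0.27
finger_force: 24.9
```

Run:
```python
from h import *
p=cam("wrist"); save(p,"pics/w_cell.png",k=1.5); np.save("cell.npy",p,allow_pickle=True)
s=sense();print(s["width"],s["finger_force"],s["tool_pos"].round(1),s["ee_rot"].round(2),s["wrist_force"].round(1))
for a,c in blobs(p,[5,5,500,370],red,amin=6): print("red",a,c.round(1),pix2w(p,[c],50)[0].round(1),pix2w(p,[c],48)[0].round(1))
for a,c in blobs(p,[150,200,350,380],blue,amin=60):
    P=pix2w(p,[c],s["tool_pos"][2]-56)[0]; print("lens",a,P.round(1),intool(P))
```

```text
0.26282330410099386 24.935699701309204 [545.8 -21.5 189.8] [ 1.800e+02 -7.000e-02  2.215e+01] [-1.  -0.5 -0.9]
red 191 [256.4 117.7] [608.2  -1.5  50. ] [608.1  -1.6  48. ]
red 29 [294.6 167.4] [585.8 -41.4  50. ] [585.5 -41.8  48. ]
red 156 [164.7 201.7] [523.7  40.   50. ] [522.9  40.3  48. ]
red 220 [335.4 209.6] [567.4 -84.9  50. ] [567.  -85.8  48. ]
red 33 [245.7 284.7] [478.1 -45.7  50. ] [476.8 -46.2  48. ]
red 13 [383.2 286.4] [ 520.1 -156.7   50. ] [ 519.1 -158.3   48. ]
red 13 [406.8 303.6] [ 512.  -186.7   50. ] [ 511.  -188.6   48. ]
lens 985 [545.6 -21.5 133.8] [-0.2 -0.1 56. ]
```

View pics/w_cell.png

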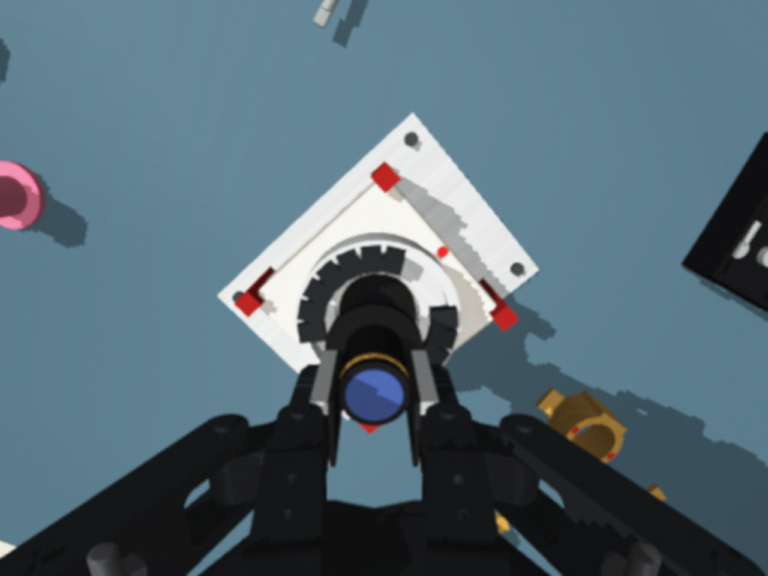

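The lens is held upright at (375,395), with its flange over the cell opening at about (378,310). It needs about 1 mm of correction before lowering to just above the recess.

Request:
step_arm(
  motion=[
    [0,0,0,-0.9,0.8,0,0.9],
    [0,0,0,-0.9,0.8,0,0.9],
    [0,0,0,-0.9,0.8,8,0.9],
    [0,0,0,-0.9,0.8,16,0.9],
    [0,0,0,-0.9,0.8,22,0.9],
    [0,0,0,-0.9,0.8,27,0.9],
    [0,0,0,-0.9,0.8,31,0.9],
    [0,0,0,-0.9,0.8,31,0.9],
    [0,0,0,-0.9,0.8,31,0.9],
  ],
)

```text
t: 7.47
tool_pos: [544.9, -24.0, 157.6]
ee_rot: [-180.0, 0.0, 22.0]
wrist_force: [0.3, 0.1, -0.8]
width: 0.267
finger_force: 24.9
```

Run:
```python
from h import *
s=sense();print(s["tool_pos"].round(2),s["wrist_force"].round(1),s["ft_torque"].round(3))
p=cam("wrist")
for a,c in blobs(p,[5,5,500,370],red,amin=6): print("red",a,c.round(1),pix2w(p,[c],49)[0].round(1),pix2w(p,[c],48)[0].round(1))
```

```text
[544.88 -23.95 157.62] [ 0.3  0.1 -0.8] [-0.001  0.067 -0.008]
red 274 [254.4 117.4] [608.   -1.7  49. ] [607.9  -1.7  48. ]
red 49 [299.4 175.1] [585.7 -41.7  49. ] [585.6 -42.   48. ]
red 310 [346.2 223.3] [567.4 -85.3  49. ] [567.1 -85.8  48. ]
red 208 [147.6 215.8] [522.4  40.4  49. ] [521.9  40.6  48. ]
red 217 [242.2 303. ] [481.5 -43.9  49. ] [480.7 -44.1  48. ]
```

Request:
step_arm(
  motion=[
    [0,0,0,0.6,-1.3,0,0.9],
    [0,0,0,0.6,-1.3,0,0.9],
    [0,0,0,0.6,-1.3,1,0.9],
    [0,0,0,0.6,-1.3,2,0.9],
    [0,0,0,0.6,-1.3,3,0.9],
    [0,0,0,0.6,-1.3,3,0.9],
    [0,0,0,0.6,-1.3,3,0.9],
  ],
)

```text
t: 8.1
tool_pos: [545.1, -22.6, 155.0]
ee_rot: [-180.0, -0.0, 22.0]
wrist_force: [0.4, 0.1, 0.2]
width: 0.266
finger_force: 25.1
```

Request:
step_arm(
  motion=[
    [0,0,0,0,0,1,0.9],
    [0,0,0,0,0,1.5,0.9],
    [0,0,0,0,0,2,0.9],
    [0,0,0,0,0,2.5,0.9],
    [0,0,0,0,0,2.8,0.9],
    [0,0,0,0,0,2.8,0.9],
  ],
)

```text
t: 8.6
tool_pos: [545.3, -22.6, 152.2]
ee_rot: [180.0, -0.0, 22.0]
wrist_force: [3.3, -1.7, -0.3]
width: 0.267
finger_force: 25.0
```

Request:
step_arm(
  motion=[
    [0,0,0,0.4,0.5,0,0.9],
    [0,0,0,0.4,0.5,0,0.9],
    [0,0,0,0.4,0.5,0.4,0.9],
    [0,0,0,0.4,0.5,0.7,0.9],
    [0,0,0,0.4,0.5,0.7,0.9],
  ],
)

```text
t: 9.02
tool_pos: [545.8, -22.7, 151.7]
ee_rot: [180.0, -0.0, 22.1]
wrist_force: [1.0, 0.9, 4.9]
width: 0.267
finger_force: 25.5
```

Seated: 4.9 N upward at the expected home height. Releasing and lifting clear.

Request:
step_arm(
  motion=[
    [0,0,0,0,0,-0.1,0.65],
    [0,0,0,0,0,-0.1,0.5],
    [0,0,0,0,0,-0.1,0.4],
    [0,0,0,0,0,-0.1,0.4],
    [0,0,0,0,0,-15,0.4],
    [0,0,0,0,0,-40,0.4],
    [0,0,0,0,0,-80,0.3],
    [0,0,0,0,0,-100,0.3],
    [0,0,0,0,0,-100,0.3],
    [0,0,0,0,0,-100,0.3],
  ],
)

```text
t: 9.85
tool_pos: [545.9, -23.0, 252.6]
ee_rot: [179.9, -0.1, 22.0]
wrist_force: [0.4, 0.4, -0.6]
width: 0.699
finger_force: 0.0
```

Run:
```python
from h import *
s=sense();print(s["tool_pos"].round(2),s["wrist_force"].round(1))
p=cam("wrist"); save(p,"pics/w_seat.png",crop=(150,80,350,280),k=3)
for a,c in blobs(p,[5,5,500,370],red,amin=6): print("red",a,c.round(1),pix2w(p,[c],49)[0].round(1))
for a,c in blobs(p,[150,100,350,300],blue,amin=60): print("glass@96",a,c.round(1),pix2w(p,[c],96)[0].round(1))
print("to ring view",delta([448,-271,200],-27.3),delta([448,-271,200],152.7))
```

```text
[545.9  -23.   252.56] [ 0.4  0.4 -0.6]
red 101 [252.7 114.3] [608.   -1.6  49. ]
red 18 [282.9 153.1] [585.5 -41.7  49. ]
red 88 [181.2 180.5] [523.6  39.8  49. ]
red 122 [315.6 186.8] [567.2 -85.3  49. ]
red 99 [245.1 244.4] [482.6 -44.1  49. ]
red 9 [358.1 253.3] [ 517.5 -160.7   49. ]
red 7 [379. 268.] [ 510.  -191.4   49. ]
glass@96 402 [248.4 198.9] [545.3 -22.7  96. ]
to ring view (array([ 1.000e-02, -1.000e-02,  4.933e+01]), array([-183.3,  193.3,   51.4])) (array([ 1.0000e-02,  1.0000e-02, -1.3067e+02]), array([-183.3,  193.3,   51.4]))
```

View pics/w_seat.png

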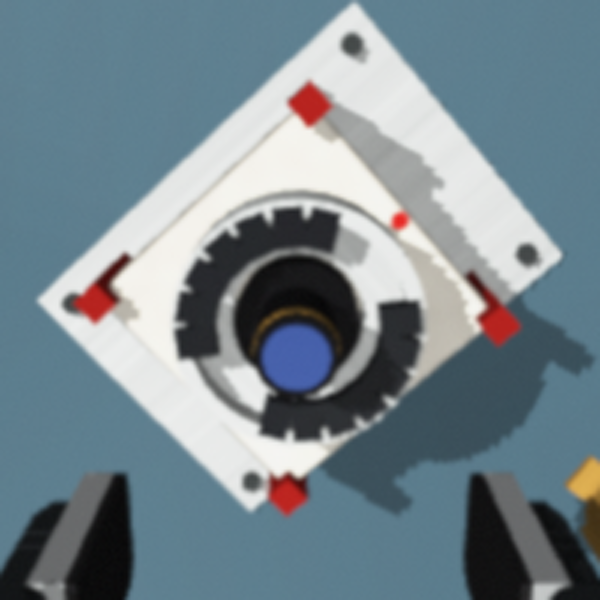

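The picture shows the lens upright in the cell, with glass at (297,357) and its base ring concentric with the recess. On to the ring, after checking the room on joint 7.

Run:
```python
from h import *
print(sense()["qpos"].round(1))
```

```text
[ 12.5  16.9 -20.  110.7   7.1  53.6 -78.9]
```

Request:
step_arm(
  motion=[
    [0,0,7,-25,30,0,0.1],
    [0,0,14,-50,58,0,0.1],
    [0,0,21,-75,85,0,0.1],
    [0,0,28,-105,112,0,0.1],
    [0,0,35,-130,140,15,0.1],
    [0,0,42,-155,165,30,0.1],
    [0,0,49,-183,193,40,0.1],
    [0,0,49,-183,193,40,0.1],
    [0,0,49,-183,193,40,0.1],
    [0,0,49,-183,193,40,0.1],
    [0,0,49,-183,193,40,0.1],
  ],
)

```text
t: 10.82
tool_pos: [448.7, -269.4, 211.0]
ee_rot: [-180.0, 0.0, -26.8]
wrist_force: [-0.4, 0.5, -0.0]
width: 0.895
finger_force: 0.0
```

Run:
```python
from h import *
s=sense();print(s["qpos"].round(1),s["tool_pos"].round(1),s["ee_rot"].round(1))
p=cam("wrist"); save(p,"pics/w_ring2.png")
for b in boxes_of(p,"ring"):
    print(round(b["conf"],2),np.round(b["extent"]))
    P=[pix2w(p,[c],30)[0] for a,c in blobs(p,b["extent"],red,amin=4)]
    print(np.round(P,1))
    if len(P)==2: d=P[0]-P[1]; m=(P[0]+P[1])/2; print(m.round(1),np.degrees(np.arctan2(d[1],d[0])).round(1),intool(m))
```

```text
[ 27.8  16.8  -4.5 116.2   1.7  47.1 -94.6] [ 448.7 -269.4  211. ] [-180.     0.   -26.8]
0.95 [223. 150. 275. 217.]
[[ 462.9 -278.7   30. ]
 [ 432.8 -263.2   30. ]]
[ 447.9 -271.    30. ] -27.1 [ -0.2   1.9 181.3]
0.94 [115. 145. 182. 195.]
[[ 502.7 -205.3   30. ]
 [ 510.9 -172.2   30. ]]
[ 506.8 -188.7   30. ] -104.0 [ 15.3 -98.1 181.4]
0.94 [170. 246. 214. 304.]
[[ 399.1 -175.9   30. ]
 [ 375.8 -151.1   30. ]]
[ 387.5 -163.5   30. ] -46.8 [-102.6  -66.8  181.4]
```

Joint 7 would run out of range when turning, so I'm taking the half-turned grasp instead.

Request:
step_arm(
  motion=[
    [0,0,-7,0,0,0,0.1],
    [0,0,-14,0,0,0,0.1],
    [0,0,-21,0,0,0,0.1],
    [0,0,-28,0,0,0,0.1],
    [0,0,-35,0,0,0,0.1],
    [0,0,-42,0,0,0,0.1],
    [0,0,-49,0,0,0,0.1],
    [0,0,-56,0,0,0,0.1],
    [0,0,-63,0,0,0,0.1],
    [0,0,-70,0,0,0,0.1],
    [0,0,-77,0,0,0,0.1],
    [0,0,-84,0,0,0,0.1],
    [0,0,-91,0,0,0,0.1],
    [0,0,-98,0,0,0,0.1],
    [0,0,-105,0,0,0,0.1],
    [0,0,-112,0,0,0,0.1],
    [0,0,-119,0,0,0,0.1],
    [0,0,-126,0,0,0,0.1],
    [0,0,-133,0,0,0,0.1],
    [0,0,-140,0,0,0,0.1],
  ],
)

```text
t: 12.58
tool_pos: [448.9, -269.7, 211.7]
ee_rot: [180.0, 0.0, 113.5]
wrist_force: [0.8, -0.1, 0.3]
width: 0.902
finger_force: 0.0
```

Request:
step_arm(
  motion=[
    [0,0,-7,0,0,0,0.1],
    [0,0,-14,0,0,0,0.1],
    [0,0,-21,0,0,0,0.1],
    [0,0,-28,0,0,0,0.1],
    [0,0,-35,0,0,0,0.1],
    [0,0,-39.7,0,0,0,0.1],
    [0,0,-39.7,0,0,0,0.1],
    [0,0,-39.7,0,0,0,0.1],
  ],
)

```text
t: 13.25
tool_pos: [448.6, -270.1, 211.5]
ee_rot: [180.0, 0.0, 152.6]
wrist_force: [0.7, -0.4, 0.3]
width: 0.901
finger_force: 0.0
```

Run:
```python
from h import *
s=sense();print(s["qpos"].round(1),s["tool_pos"].round(1),s["ee_rot"].round(1))
p=cam("wrist"); save(p,"pics/w_ring3.png")
for b in boxes_of(p,"ring"):
    P=[pix2w(p,[c],30)[0] for a,c in blobs(p,b["extent"],red,amin=4)]
    if len(P)==2: d=P[0]-P[1]; m=(P[0]+P[1])/2; print(np.round(b["extent"]),m.round(1),np.degrees(np.arctan2(d[1],d[0])).round(1),intool(m))
print(delta([448,-271,93],152.9))
```

```text
[ 56.5  20.8 -38.7 114.5  16.8  50.2  71.3] [ 448.6 -270.1  211.5] [180.    0.  152.6]
[225. 152. 273. 214.] [ 447.8 -271.1   30. ] 152.1 [  0.3  -1.2 181.5]
[316. 178. 377. 225.] [ 506.7 -188.8   30. ] 75.4 [-14.2  99.  181.5]
[298.  38. 364. 110.] [ 387.6 -163.6   30. ] 132.3 [103.2  66.6 181.5]
(array([ 0.  ,  0.01, -0.3 ]), array([ 1.000e-01, -1.000e+00,  1.185e+02]))
```

Request:
step_arm(
  motion=[
    [0,0,0,0.3,-1.1,30,0.3],
    [0,0,0,0.3,-1.1,60,0.3],
    [0,0,0,0.3,-1.1,85,0.3],
    [0,0,0,0.3,-1.1,105,0.3],
    [0,0,0,0.3,-1.1,117,0.3],
    [0,0,0,0.3,-1.1,122.5,0.3],
    [0,0,0,0.3,-1.1,122.5,0.3],
    [0,0,0,0.3,-1.1,122.5,0.5],
    [0,0,0,0.3,-1.1,122.5,0.6],
    [0,0,0,0.3,-1.1,122.5,0.7],
    [0,0,0,0.3,-1.1,122.5,0.7],
    [0,0,0,0.3,-1.1,122.5,0.7],
    [0,0,0,0.3,-1.1,122.5,0.7],
  ],
  newtons=30,
)

```text
t: 14.43
tool_pos: [448.2, -271.6, 90.1]
ee_rot: [-180.0, 0.1, 152.7]
wrist_force: [-0.8, 1.3, 10.5]
width: 0.461
finger_force: 31.3
```

Run:
```python
from h import *
s=sense();print(s["width"]*85,s["finger_force"],s["tool_pos"].round(1),s["ee_rot"].round(2),s["wrist_force"].round(1))
p=cam("wrist"); save(p,"pics/w_ring4.png",k=1.5)
P=[]
for a,c in blobs(p,[180,180,320,380],red,amin=4): 
    P.append(pix2w(p,[c],30)[0]); print(a,c,P[-1].round(1),intool(P[-1]))
print(delta([545.5,-22.7,215],154.15))
```

```text
39.1840388012307 31.266907453536987 [ 448.2 -271.6   90.1] [-1.7999e+02  1.1000e-01  1.5273e+02] [-0.8  1.3 10.5]
54 [249.  230.5] [ 432.4 -264.5   30. ] [17.4 -1.  60.1]
48 [249.02083333 288.8125    ] [ 462.5 -280.    30. ] [-16.4  -1.   60.2]
(array([-0.02,  0.11, -1.42]), array([  27.4,  265.7, -125. ]))
```

View pics/w_ring4.png

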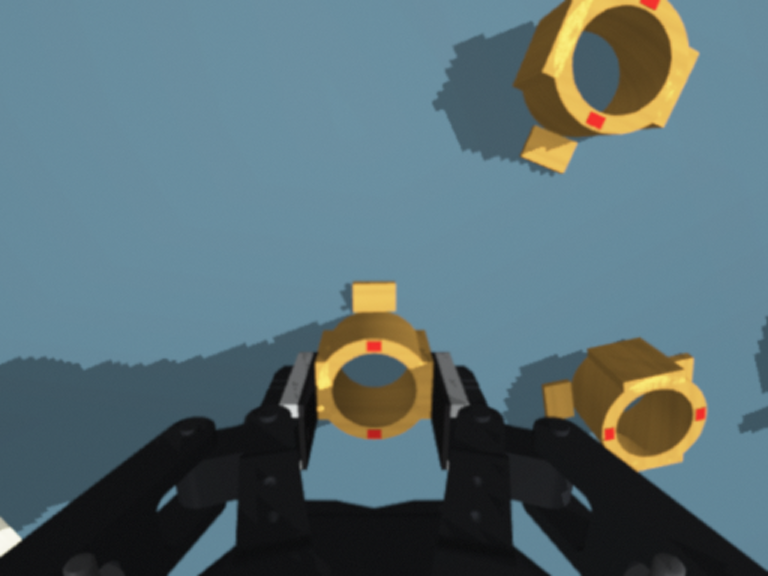

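The ring is held with pads on its flats, red marks at (374,346) and (374,434), and the lug at (374,296). I'm carrying it above the cell, lugs aligned with the gaps.

Request:
step_arm(
  motion=[
    [0,0,0,0,0,-20,0.7],
    [0,0,0,0,0,-60,0.7],
    [0,0,0,0,0,-95,0.7],
    [0,0,-1.4,3,30,-120,0.7],
    [0,0,-1.4,7,68,-125,0.7],
    [0,0,-1.4,11,108,-125,0.7],
    [0,0,-1.4,15,148,-125,0.7],
    [0,0,-1.4,19,188,-125,0.7],
    [0,0,-1.4,23,226,-125,0.7],
    [0,0,-1.4,26,254,-125,0.7],
    [0,0,-1.4,27,265.7,-125,0.7],
    [0,0,-1.4,27,265.7,-125,0.7],
    [0,0,-1.4,27,265.7,-125,0.7],
    [0,0,-1.4,27,265.7,-125,0.7],
  ],
)

```text
t: 15.65
tool_pos: [545.0, -24.1, 214.0]
ee_rot: [-180.0, 0.0, 154.1]
wrist_force: [0.3, -0.2, -0.9]
width: 0.461
finger_force: 30.7
```

Run:
```python
from h import *
S=[]
for i in range(4): 
    s=sense(); S.append(np.r_[s["tool_pos"],s["ee_rot"]]); p=cam("wrist")
S=np.array(S); print(S.round(2)); print(s["qpos"].round(1),s["width"]*85,s["finger_force"],s["wrist_force"].round(1),s["ft_torque"].round(3))
save(p,"pics/w_above.png",k=1.5)
for a,c in blobs(p,[5,5,500,370],red,amin=6):
    print("red",a,c.round(1),pix2w(p,[c],49)[0].round(1),"| rim",intool(pix2w(p,[c],S[-1,2]-60.1)[0]))
print(delta([545.95,-22.9,200],154.15))
```

```text
[[ 5.4498e+02 -2.4090e+01  2.1403e+02 -1.7996e+02  1.0000e-02  1.5407e+02]
 [ 5.4495e+02 -2.4290e+01  2.1400e+02 -1.7996e+02  1.0000e-02  1.5404e+02]
 [ 5.4497e+02 -2.4290e+01  2.1399e+02 -1.7996e+02  1.0000e-02  1.5402e+02]
 [ 5.4502e+02 -2.4190e+01  2.1399e+02 -1.7997e+02  1.0000e-02  1.5402e+02]]
[ 30.7  23.7 -42.9 111.5  20.2  52.4  41.7] 39.01214887754931 30.749176740646362 [ 0.3  0.8 -1.2] [-0.017  0.052 -0.046]
red 19 [31.3 83.8] [ 383.4 -139.1   49. ] | rim [ 87.  -96.9  60.1]
red 18 [ 25.  121.5] [ 404.7 -162.1   49. ] | rim [  70.9 -103.2   60.1]
red 187 [196.  143.9] [484.6 -43.7  49. ] | rim [ 59.8 -24.9  60.1]
red 161 [310.9 144.8] [526.2  39.7  49. ] | rim [59.3 26.6 60.1]
red 24 [252.8 146.9] [507.1  -3.4  49. ] | rim [58.4  0.6 60.1]
red 15 [ 97.5 224.7] [ 508.1 -158.7   49. ] | rim [ 20.3 -76.4  60.1]
red 54 [249.  230.5] [572.3 -38.7  49. ] | rim [17.4 -1.2 60.1]
red 12 [ 66.2 230.5] [ 500.1 -188.9   49. ] | rim [ 16.9 -93.4  60.2]
red 50 [249.  288.7] [627.1 -65.4  49. ] | rim [-16.3  -1.2  60.1]
(array([-0.02,  0.01, -0.11]), array([-0.3,  1.3, 14. ]))
```

Run:
```python
from h import *
p=cam("wrist"); q=np.load("cell.npy",allow_pickle=True).item()
for x in(q,p): print(x["fx"],x["cx"],x["cy"],x["D"]); print(np.array(x["hand_eye"]).round(4))
s=sense();M=R.from_euler('xyz',s["ee_rot"],degrees=True).as_matrix();P=pix2w(p,[[249,260]],154)[0];print(s["ee_rot"],s["tool_pos"],P,M.T@(P-s["tool_pos"]))
print(w2pix(p,[s["tool_pos"]+M@[0,0,60]]),w2pix(q,q["c2w"][:3,:3]@np.linalg.inv(np.array(q["hand_eye"]))[:3,:3]@[0,0,0]+0))
```

```text
289.158931579403 249.04176414948108 193.1754381183758 [-0.06038648  0.          0.          0.          0.        ]
[[-6.0000e-04 -9.5400e-01 -2.9980e-01  7.5297e+01]
 [ 1.0000e+00 -4.0000e-04 -7.0000e-04 -3.1000e-03]
 [ 6.0000e-04 -2.9980e-01  9.5400e-01 -6.9801e+01]
 [ 0.0000e+00  0.0000e+00  0.0000e+00  1.0000e+00]]
289.158931579403 249.04176414948108 193.1754381183758 [-0.06038648  0.          0.          0.          0.        ]
[[-6.00000e-04 -9.54500e-01 -2.98300e-01  7.72378e+01]
 [ 1.00000e+00 -6.00000e-04 -3.00000e-04 -8.63100e-01]
 [ 1.00000e-04 -2.98300e-01  9.54500e-01 -6.97996e+01]
 [ 0.00000e+00  0.00000e+00  0.00000e+00  1.00000e+00]]
[-1.79985779e+02  1.02868333e-02  1.54059723e+02] [545.15772916 -23.72100262 214.00818701] [543.72841477 -24.36669844 154.        ] [ 1.01363615 -1.19097898 60.00830344]
[[251.33797169 261.75507048]] [[108.15624184 486.67568874]]
```

Run:
```python
from h import *
p=cam("wrist"); s=sense()
g=lambda r,gg,b:(b>70)&(b>1.45*r)&(b>1.3*gg)
for a,c in blobs(p,[190,130,310,330],g,amin=10): P=pix2w(p,[c],96)[0]; print("blue",a,c.round(1),P.round(1),intool(P))
p2=p["img"][150:320,200:300]; 
P=[pix2w(p,[c],153.9)[0] for a,c in blobs(p,[235,220,265,300],red,amin=30)]
print("ring",np.mean(P,0).round(1),intool(np.mean(P,0)),np.linalg.norm(P[0]-P[1]))
d=pix2w(p,[[252.8,146.9]],48)[0]; print("dot",d,intool(d))
canvas=[]
for n,c in(("scene",(190,130,310,230)),("side",(195,130,315,230))):
    q=cam(n); canvas.append(cv2.resize(q["img"][c[1]:c[3],c[0]:c[2],::-1],(396,330),interpolation=cv2.INTER_CUBIC))
w=cv2.resize(p["img"][120:320,150:350,::-1],(396,396),interpolation=cv2.INTER_CUBIC)[:270]
cv2.imwrite("pics/multi.png",np.vstack([np.hstack(canvas),np.hstack([w,np.zeros_like(w)])]))
```

```text
ring [544.2 -24.3 153.9] [ 0.5 -1.2 60.1] 33.72733962747084
dot [507.38662598  -3.0094619   48.        ] [ 43.    1.9 166. ]
```

View pics/multi.png

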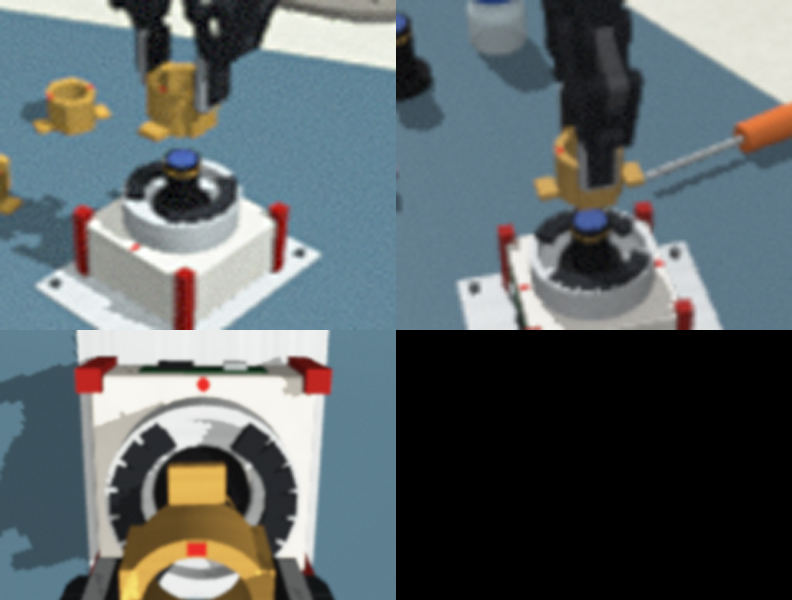

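Top left and right (scene and side): the ring hovers over the upright lens. Bottom (wrist): the red dot is at (203,384) and the lug at (197,483), so the ring sits about 3 mm to one side of the cell axis. The reported pose carries a small bias here, so I'll correct from the image.

Request:
step_arm(
  motion=[
    [0,0,0,-2.4,2.9,0,0.7],
    [0,0,0,-2.4,2.9,4,0.7],
    [0,0,0,-2.4,2.9,10,0.7],
    [0,0,0,-2.4,2.9,16,0.7],
    [0,0,0,-2.4,2.9,16,0.7],
    [0,0,0,-2.4,2.9,16,0.7],
    [0,0,0,-2.4,2.9,16,0.7],
  ],
)

```text
t: 16.63
tool_pos: [548.7, -21.1, 197.8]
ee_rot: [180.0, -0.0, 154.1]
wrist_force: [-0.1, 0.2, -0.0]
width: 0.462
finger_force: 30.7
```

```bash
cat > rel.py <<'E'
from h import *
p=cam("wrist"); s=sense(); z=s["tool_pos"][2]
print(s["tool_pos"].round(2),s["ee_rot"].round(2),s["wrist_force"].round(1),np.array(p["hand_eye"])[:2,3].round(2))
B=blobs(p,[150,60,350,330],red,amin=15)
for a,c in B: print(a,c.round(1),"rim",intool(pix2w(p,[c],z-60.1)[0])[:2],"box",intool(pix2w(p,[c],48)[0])[:2])
E
python3 rel.py
```

```text
[548.79 -21.06 198.  ] [179.99  -0.   154.15] [-0.   0.4 -1. ] [77.24 -0.86]
230 [186.3 144. ] rim [ 59.9 -29.1] box [ 47.8 -48.6]
189 [309.5 145.5] rim [59.2 26.2] box [46.6 45. ]
29 [247.3 147.6] rim [58.2 -1.7] box [45.  -2.3]
54 [249.  230.5] rim [17.6 -1. ] box [-23.7  -1.1]
49 [249.  288.8] rim [-16.1  -1. ] box [-80.8  -1.1]
```

Request:
step_arm(
  motion=[
    [0,0,0,-0.6,-1.0,0,0.7],
    [0,0,0,-0.6,-1.0,0,0.7],
    [0,0,0,-0.6,-1.0,5,0.7],
    [0,0,0,-0.6,-1.0,10,0.7],
    [0,0,0,-0.6,-1.0,14,0.7],
    [0,0,0,-0.6,-1.0,18,0.7],
    [0,0,0,-0.6,-1.0,22,0.7],
    [0,0,0,-0.6,-1.0,22,0.7],
    [0,0,0,-0.6,-1.0,22,0.7],
  ],
)

```text
t: 17.43
tool_pos: [548.7, -22.2, 175.7]
ee_rot: [-180.0, -0.0, 154.2]
wrist_force: [0.2, 0.1, -0.6]
width: 0.458
finger_force: 30.8
```

```bash
python3 rel.py
```

```text
[548.87 -22.23 175.9 ] [ 1.8000e+02 -1.0000e-02  1.5415e+02] [ 0.4  0.  -0.3] [77.24 -0.86]
283 [181.2 148. ] rim [ 58.2 -31.5] box [ 48.2 -47.5]
230 [317.9 149.6] rim [57.4 30.1] box [47.  46.3]
37 [248.6 151.6] rim [56.5 -1.2] box [45.6 -1.3]
54 [249.  230.5] rim [17.7 -1. ] box [-13.5  -1.1]
50 [249.  288.7] rim [-15.9  -1. ] box [-64.7  -1.1]
```

Request:
step_arm(
  motion=[
    [0,0,0,-0.4,0,4,0.7],
    [0,0,0,-0.4,0,8,0.7],
    [0,0,0,-0.4,0,11,0.7],
    [0,0,0,-0.4,0,14,0.7],
    [0,0,0,-0.4,0,17,0.7],
    [0,0,0,-0.4,0,19,0.7],
    [0,0,0,-0.4,0,20,0.7],
    [0,0,0,-0.4,0,20,0.7],
  ],
)

```text
t: 18.15
tool_pos: [549.1, -22.4, 155.7]
ee_rot: [-180.0, -0.0, 154.2]
wrist_force: [-0.7, 0.1, 0.1]
width: 0.459
finger_force: 30.8
```

```bash
python3 rel.py
```

```text
[549.2  -22.43 155.89] [ 1.7999e+02 -1.0000e-02  1.5415e+02] [-0.4  0.5 -2. ] [77.24 -0.86]
365 [174.1 152. ] rim [ 56.3 -34.9] box [ 48.6 -47.4]
282 [325.7 154. ] rim [55.3 33.8] box [47.3 46.6]
51 [248.6 156.2] rim [54.3 -1.2] box [45.8 -1.3]
57 [249.  230.7] rim [17.5 -1. ] box [-4.5 -1. ]
50 [249.  288.7] rim [-16.1  -1. ] box [-50.5  -1. ]
```

Request:
step_arm(
  motion=[
    [0,0,0,0,0,0.8,0.7],
    [0,0,0,0,0,1.4,0.7],
    [0,0,0,0,0,1.9,0.7],
    [0,0,0,0,0,2.3,0.7],
    [0,0,0,0,0,2.3,0.7],
  ],
)

```text
t: 18.62
tool_pos: [549.2, -22.5, 153.6]
ee_rot: [180.0, -0.0, 154.1]
wrist_force: [0.2, 0.6, -0.6]
width: 0.458
finger_force: 30.8
```

Request:
step_arm(
  motion=[
    [0,0,0,0,0,0.4,0.7],
    [0,0,0,0,0,0.8,0.7],
    [0,0,0,0,0,0.8,0.7],
    [0,0,0,0,0,0.8,0.7],
  ],
)

```text
t: 18.95
tool_pos: [549.3, -22.5, 153.0]
ee_rot: [180.0, 0.0, 154.1]
wrist_force: [-0.7, -0.5, 3.2]
width: 0.458
finger_force: 31.2
```

The ring rests on the flange (3.2 N). I'm relieving the load and starting the clockwise turn, watching torque and centring.

Request:
step_arm(
  motion=[
    [0,0,2,0,0,-0.2,0.7],
    [0,0,5,0,0,-0.2,0.7],
    [0,0,8,0,0,-0.2,0.7],
    [0,0,11,0,0,-0.2,0.7],
    [0,0,13,0,0,-0.2,0.7],
    [0,0,13,0,0,-0.2,0.7],
  ],
)

```text
t: 19.45
tool_pos: [549.3, -22.4, 153.1]
ee_rot: [180.0, 0.0, 141.0]
wrist_force: [0.9, -0.4, -0.1]
width: 0.459
finger_force: 30.9
```

```bash
cat > rel2.py <<'E'
from h import *
p=cam("wrist"); s=sense(); z=s["tool_pos"][2]; yaw=s["ee_rot"][2]
print("yaw",yaw.round(2),s["tool_pos"].round(2),"F",s["wrist_force"].round(1),"T",s["ft_torque"].round(3),"grip",s["finger_force"].round(1),s["width"].round(3))
P=[pix2w(p,[c],z-60.1)[0] for a,c in blobs(p,[238,222,260,298],red,amin=30)]
ring=intool(np.mean(P,0)); d=np.subtract(*P)[:2]; print("ring",ring[:2],"ringyaw",np.degrees(np.arctan2(d[1],d[0])).round(1))
u=np.array([np.cos(np.radians(154.15)),np.sin(np.radians(154.15)),0])
for a,c in blobs(p,[20,20,490,360],red,amin=20):
    if abs(c[0]-249)<6 and c[1]>220: continue
    Q=pix2w(p,[c],48)[0]; C=intool(Q-45*u); 
    if np.hypot(*C[:2])<9: print("cell by dot",a,C[:2],"need",(C-ring)[:2].round(1))
E
python3 rel2.py
```

```text
Traceback (most recent call last):
  File "rel2.py", line 3, in <module>
    print("yaw",yaw.round(2),s["tool_pos"].round(2),"F",s["wrist_force"].round(1),"T",s["ft_torque"].round(3),"grip",s["finger_force"].round(1),s["width"].round(3))
                                                                                                                     ^^^^^^^^^^^^^^^^^^^^^^^
AttributeError: 'float' object has no attribute 'round'
```

```bash
sed -i 's/s\["finger_force"\].round(1),s\["width"\].round(3)/round(s["finger_force"],1)/' rel2.py; python3 rel2.py
```

```text
yaw 141.23 [549.28 -22.45 153.07] F [-0.8 -0.1  0.4] T [ 0.029 -0.027 -0.011] grip 30.9
ring [ 0.3 -1.2] ringyaw 141.2
cell by dot 49 [ 0.7 -1.5] need [ 0.4 -0.3]
```

Request:
step_arm(
  motion=[
    [0,0,2,0.2,-0.1,0,0.7],
    [0,0,4,0.2,-0.1,0,0.7],
    [0,0,6,0.2,-0.1,0,0.7],
    [0,0,6,0.2,-0.1,0,0.7],
    [0,0,6,0.2,-0.1,0,0.7],
  ],
)

```text
t: 19.97
tool_pos: [549.0, -22.4, 153.1]
ee_rot: [180.0, 0.0, 135.3]
wrist_force: [0.4, 0.3, 1.1]
width: 0.457
finger_force: 30.9
```

```bash
python3 rel2.py
```

```text
yaw 135.26 [549.02 -22.4  153.06] F [ 0.6 -0.4  0.4] T [-0.021 -0.054 -0.011] grip 30.9
ring [ 0.2 -1.2] ringyaw 135.4
cell by dot 49 [ 0.3 -1.4] need [ 0.1 -0.2]
```

Request:
step_arm(
  motion=[
    [0,0,2,0,0,0,0.7],
    [0,0,4,0,0,0,0.7],
    [0,0,6,0,0,0,0.7],
    [0,0,6,0,0,0,0.7],
    [0,0,6,0,0,0,0.7],
  ],
)

```text
t: 20.43
tool_pos: [549.0, -22.4, 153.1]
ee_rot: [180.0, 0.0, 129.3]
wrist_force: [0.1, 0.2, 0.9]
width: 0.46
finger_force: 31.0
```

```bash
python3 rel2.py
```

```text
yaw 129.26 [549.03 -22.43 153.05] F [ 0.6 -0.3  1.2] T [-0.04  -0.009 -0.066] grip 31.0
ring [ 0.2 -1.3] ringyaw 129.4
cell by dot 48 [ 0.3 -1.3] need [0.1 0. ]
```

Request:
step_arm(
  motion=[
    [0,0,2,0,0,0,0.7],
    [0,0,4,0,0,0,0.7],
    [0,0,4,0,0,0,0.7],
    [0,0,4,0,0,0,0.7],
  ],
)

```text
t: 20.82
tool_pos: [549.0, -22.4, 153.1]
ee_rot: [180.0, 0.0, 125.3]
wrist_force: [0.2, -0.0, 1.6]
width: 0.458
finger_force: 31.0
```

```bash
python3 rel2.py; python3 -c "
from h import *
for i in range(3): print(sense()['ft_torque'].round(3)); read_camera('side')"
```

```text
yaw 125.26 [548.98 -22.42 153.03] F [ 0.  -0.2  1. ] T [-0.031 -0.007 -0.01 ] grip 31.0
ring [-0.1 -1.4] ringyaw 125.4
cell by dot 50 [ 0.  -1.4] need [0.1 0. ]
[-0.031 -0.007 -0.01 ]
[-0.037 -0.006 -0.003]
[-0.007 -0.049  0.021]
```

```bash
cat > tq.py <<'E'
from h import *
L=[]
for i in range(6):
    s=sense(); L.append(np.r_[s["wrist_force"],s["ft_torque"]*1000]); read_camera("side")
print("yaw",s["ee_rot"][2].round(2),"F",np.mean(L,0)[:3].round(2),"T mNm",np.mean(L,0)[3:].round(0),"grip",round(s["finger_force"],1),"w",round(s["width"],3),s["tool_pos"].round(2))
E
python3 tq.py
```

```text
yaw 125.16 F [ 0.3  -0.23  1.25] T mNm [-20. -51.  16.] grip 31.0 w 0.465 [548.98 -22.42 153.05]
```

Request:
step_arm(
  motion=[
    [0,0,2,0,0,0,0.7],
    [0,0,4,0,0,0,0.7],
    [0,0,6,0,0,0,0.7],
    [0,0,6,0,0,0,0.7],
  ],
)

```text
t: 21.65
tool_pos: [549.0, -22.4, 153.1]
ee_rot: [-180.0, 0.0, 119.1]
wrist_force: [-0.8, 0.1, 0.3]
width: 0.456
finger_force: 31.0
```

```bash
python3 tq.py
```

```text
yaw 119.19 F [-0.1  -0.11  1.65] T mNm [-57. -30.  -8.] grip 31.0 w 0.459 [548.96 -22.45 153.02]
```

Request:
step_arm(
  motion=[
    [0,0,2,0,0,0,0.7],
    [0,0,4,0,0,0,0.7],
    [0,0,5,0,0,0,0.7],
    [0,0,5,0,0,0,0.7],
  ],
)

```text
t: 22.28
tool_pos: [549.0, -22.5, 153.0]
ee_rot: [180.0, 0.0, 114.1]
wrist_force: [0.4, -0.6, 2.4]
width: 0.459
finger_force: 31.0
```

```bash
python3 tq.py; python3 rel2.py
```

```text
yaw 114.18 F [-0.06 -0.56  2.07] T mNm [-68. -36. -22.] grip 31.0 w 0.457 [548.99 -22.47 153.03]
yaw 114.17 [548.97 -22.43 153.03] F [-0.2 -0.2  1.9] T [-0.01  -0.008  0.007] grip 31.0
ring [-0.5 -1.4] ringyaw 114.5
cell by dot 48 [-0.2 -1.4] need [0.3 0. ]
```

Request:
step_arm(
  motion=[
    [0,0,2,0.2,0,-0.1,0.7],
    [0,0,4,0.2,0,-0.1,0.7],
    [0,0,5,0.2,0,-0.1,0.7],
    [0,0,5,0.2,0,-0.1,0.7],
  ],
)

```text
t: 22.97
tool_pos: [548.8, -22.2, 153.1]
ee_rot: [-180.0, -0.0, 109.1]
wrist_force: [-1.0, -0.4, 0.5]
width: 0.457
finger_force: 30.9
```

```bash
python3 tq.py
```

```text
yaw 109.19 F [-0.02 -0.15  0.58] T mNm [ -5.  -2. -12.] grip 30.9 w 0.461 [548.85 -22.23 153.11]
```

Request:
step_arm(
  motion=[
    [0,0,2,0,0,0,0.7],
    [0,0,4,0,0,0,0.7],
    [0,0,5,0,0,0,0.7],
    [0,0,5,0,0,0,0.7],
  ],
)

```text
t: 23.6
tool_pos: [548.9, -22.3, 153.1]
ee_rot: [-180.0, 0.0, 104.1]
wrist_force: [-0.0, -0.2, 0.1]
width: 0.453
finger_force: 30.8
```

```bash
python3 tq.py; python3 rel2.py
```

```text
yaw 104.18 F [0.09 0.03 0.07] T mNm [-13.   1.  -7.] grip 30.8 w 0.458 [548.87 -22.27 153.13]
yaw 104.16 [548.87 -22.31 153.12] F [ 0.9  0.1 -0.9] T [-0.019  0.05  -0.009] grip 30.8
ring [-0.6 -1.4] ringyaw 104.4
cell by dot 47 [-0.5 -1.3] need [0.1 0.1]
```

Request:
step_arm(
  motion=[
    [0,0,2,0,0,0,0.7],
    [0,0,4,0,0,0,0.7],
    [0,0,4,0,0,0,0.7],
    [0,0,4,0,0,0,0.7],
  ],
)

```text
t: 24.28
tool_pos: [548.8, -22.3, 153.1]
ee_rot: [-180.0, 0.0, 100.2]
wrist_force: [-1.2, 0.6, -2.3]
width: 0.461
finger_force: 30.7
```

```bash
python3 tq.py
```

```text
yaw 100.18 F [-0.2   0.04 -1.36] T mNm [-107.   83.  -18.] grip 30.7 w 0.459 [548.84 -22.26 153.09]
```

Request:
step_arm(
  motion=[
    [0,0,2,0,0,0,0.7],
    [0,0,4,0,0,0,0.7],
    [0,0,4,0,0,0,0.7],
    [0,0,4,0,0,0,0.7],
  ],
)

```text
t: 24.92
tool_pos: [548.7, -22.3, 153.0]
ee_rot: [-180.0, 0.0, 96.2]
wrist_force: [-0.3, 0.5, -1.9]
width: 0.457
finger_force: 30.5
```

```bash
python3 tq.py
```

```text
yaw 96.18 F [-1.86 -0.26 -3.24] T mNm [-126.  448.  -39.] grip 30.6 w 0.457 [548.69 -22.33 152.99]
```

Request:
step_arm(
  motion=[
    [0,0,0,0,-0.1,0.2,0.7],
    [0,0,0,0,-0.1,0.2,0.7],
    [0,0,0,0,-0.1,0.2,0.7],
  ],
)

```text
t: 25.47
tool_pos: [548.7, -22.3, 153.0]
ee_rot: [-180.0, 0.0, 96.1]
wrist_force: [-4.1, -0.8, -0.3]
width: 0.459
finger_force: 31.0
```

```bash
python3 tq.py
```

```text
yaw 96.14 F [-3.85 -0.74  0.07] T mNm [-182. 1014.   38.] grip 31.1 w 0.457 [548.71 -22.3  152.95]
```

Request:
step_arm(
  motion=[
    [0,0,2,0,0,0.05,0.7],
    [0,0,3,0,0,0.1,0.7],
    [0,0,3,0,0,0.1,0.7],
    [0,0,3,0,0,0.1,0.7],
  ],
)

```text
t: 26.1
tool_pos: [548.9, -22.2, 152.9]
ee_rot: [180.0, -0.0, 93.2]
wrist_force: [-2.6, -1.0, -0.6]
width: 0.459
finger_force: 30.9
```

```bash
python3 tq.py; python3 rel2.py
```

```text
yaw 93.16 F [-2.46 -0.23 -1.08] T mNm [-193.  666.  -34.] grip 30.9 w 0.459 [548.91 -22.24 152.87]
yaw 93.16 [548.89 -22.25 152.86] F [-1.9 -0.2 -1.5] T [-0.193  0.541  0.039] grip 30.9
ring [-0.8 -1.3] ringyaw 93.5
cell by dot 49 [-0.8 -1.2] need [0.  0.1]
```

Request:
step_arm(
  motion=[
    [0,0,1.5,0,0,0.05,0.7],
    [0,0,3,0,0,0.1,0.7],
    [0,0,3,0,0,0.1,0.7],
    [0,0,3,0,0,0.1,0.7],
  ],
)

```text
t: 26.78
tool_pos: [548.9, -22.3, 152.8]
ee_rot: [180.0, 0.0, 90.1]
wrist_force: [-0.9, -1.0, -1.4]
width: 0.456
finger_force: 30.9
```

```bash
python3 tq.py; python3 -c "
from h import *
print(sense()['effort'].round(2))"
```

```text
yaw 90.15 F [-1.45 -0.4  -1.27] T mNm [-139.  463. -127.] grip 30.9 w 0.459 [548.86 -22.25 152.78]
[ -0.26 -83.45  -6.96 -35.78   0.15  -0.58   0.12]
```

Torque is rising (about 0.12 N·m, roughly 6 N). I'm adding small increments.

Request:
step_arm(
  motion=[
    [0,0,1,0,0,0.05,0.7],
    [0,0,2,0,0,0.07,0.7],
    [0,0,2,0,0,0.07,0.7],
    [0,0,2,0,0,0.07,0.7],
  ],
)

```text
t: 27.42
tool_pos: [548.8, -22.3, 152.7]
ee_rot: [180.0, 0.0, 88.1]
wrist_force: [-1.5, -0.4, 0.9]
width: 0.46
finger_force: 31.0
```

```bash
python3 tq.py; python3 -c "
from h import *
for i in range(3): print(sense()['effort'].round(3)[4:]); read_camera('side')"; python3 rel2.py
```

```text
yaw 88.15 F [-1.9   0.12  0.35] T mNm [-68. 424. -28.] grip 31.1 w 0.458 [548.85 -22.25 152.71]
[ 0.123 -0.661  0.015]
[ 0.126 -0.657  0.013]
[ 0.129 -0.653  0.012]
yaw 88.15 [548.82 -22.24 152.68] F [-1.4 -0.4  1.4] T [-0.077  0.448 -0.006] grip 31.1
ring [-1.1 -1.4] ringyaw 88.4
cell by dot 47 [-0.9 -1.2] need [0.2 0.2]
```

The ring is being drawn down with the ramp: 0.42 mm of seat compression over about 12° since contact, so about 10–11 N. That is finger-snug, so I'm letting go and lifting away.

Request:
step_arm(
  motion=[
    [0,0,0,0,0,0,0.5],
    [0,0,0,0,0,0,0.4],
    [0,0,0,0,0,0,0.3],
    [0,0,0,0,0,0,0.3],
    [0,0,0,0,0,-10,0.3],
    [0,0,0,0,0,-30,0.3],
    [0,0,0,0,0,-60,0.3],
    [0,0,0,0,0,-90,0.3],
    [0,0,0,0,0,-100,0.3],
    [0,0,0,0,0,-100,0.3],
  ],
)

```text
t: 28.75
tool_pos: [550.1, -22.1, 256.3]
ee_rot: [179.7, 0.0, 88.1]
wrist_force: [0.4, -0.9, 0.1]
width: 0.7
finger_force: 0.0
```

Run:
```python
from h import *
p=cam("wrist"); s=sense(); print(s["tool_pos"].round(1),s["width"],s["wrist_force"].round(1))
for a,c in blobs(p,[100,60,400,330],red,amin=6): print(a,c.round(1),pix2w(p,[c],92.6)[0].round(1),pix2w(p,[c],48)[0].round(1))
for a,c in blobs(p,[150,100,350,300],blue,amin=40): print("glass",a,c.round(1),pix2w(p,[c],95.6)[0].round(1))
for n in("scene","side"):
    q=cam(n)
    for l in("driver","jar","bin"):
        b=boxes_of(q,l)
        if b: print(n,l,np.round(b[0]["extent"]))
```

```text
[549.4 -22.3 254.4] 0.7005573129067019 [ 1.  -0.4 -0.2]
125 [221.2 120.1] [529.8  41.7  92.6] [525.7  39.4  48. ]
106 [308.7 160.6] [599.6   7.   92.6] [608.8  -1.9  48. ]
17 [204.9 165.4] [514.2   5.9  92.6] [507.1  -3.3  48. ]
19 [246.1 178.4] [547.7  -6.3  92.6] [547.  -17.8  48. ]
111 [185.3 205.8] [494.6 -28.7  92.6] [483.8 -44.5  48. ]
21 [247.  216.4] [547.2 -40.3  92.6] [546.4 -58.3  48. ]
98 [268.  240.2] [565.2 -63.9  92.6] [567.8 -86.4  48. ]
7 [221.  298.3] [ 519.2 -124.5   92.6] [ 513.1 -158.6   48. ]
9 [216. 320.] [ 512.4 -150.3   92.6] [ 505.1 -189.4   48. ]
glass 371 [245.3 197.8] [546.4 -22.3  95.6]
scene driver [221. 253. 266. 325.]
scene jar [374. 266. 410. 307.]
scene bin [103. 206. 161. 249.]
side driver [271. 157. 331. 184.]
side jar [216. 190. 297. 258.]
side bin [344. 228. 402. 283.]
```

```bash
python3 -c "
from h import *
print(finish_job())"
```

```text
the job is handed in; nothing more can be done
None
```

The lens is seated upright in the cell and the ring is screwed down about 66° clockwise, at an estimated 10–11 N on the flange. That estimate comes from how far the ring was drawn down; the torque readings fluctuated too much to confirm it. Everything is released, the screwdriver and bin checked unmoved, I never reached for the jar (one final camera box for it was a misread), and the job was handed in at about 29 s.

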